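# Find the live bay of the desk power box and push its flap open

### The arm

A 6-joint arm with a two-finger parallel gripper is mounted at the origin on a cart in front of the work surface, level with it; the furniture and walls round the work are solid. World frame = base frame: x ahead of the robot, y to its left, z up, the work surface at z = 0. Lengths are in m, angles in rad, forces in N, time in s.
With the tool pointing down it reaches from about 0.35 to 0.775 m from the base axis. Payload 5.5 kg.
Tool frame: the origin (TCP) lies at the very end of the fingers, on their centre line; the grasp point (between the pads) lies 19 mm behind it (env.grip_depth is the distance from the TCP to the grasp point, in m); z points along the fingers, y is the direction in which the jaws open and shut (so a half turn about z gives the same grasp; the last joint's range is limited). The gripper opens to 85 mm and grips with 20 to 120 N. Pads are 22 mm wide; open, the fingers measure 114 mm over their backs; the gripper's body (76 mm by 85 mm) begins 54 mm behind the grasp point. The pads swing forward as they close: fully open they stand 13 mm farther back than shut.
Start: joints at [1.122, 0.313, 0.046, 1.304, 0, 1.431], TCP at [0.175, 0.548, 0.231] pointing down, gripper open.
Joint ranges: [-2.76, 2.76], [-0.86, 1.69], [-1.03, 1.26], [-2.2, 2.34], [-1.47, 1.5], [-3.14, 3.14]. Speed limits (rad/s): [2.57, 2.57, 3.14, 3.14, 3.14, 3.14].

### API

Orientations are given as a unit quaternion [w, x, y, z].
In Python, from workcell import env gives the robot as it stands.
- The arm moves only by the tool step_arm, never from a script. Its argument "series" is a list of rows, each a list of 3 entries, a list of its own where there are three numbers: the shift along the world's x, y, z in cm, then the turn about the world's z in rad, then the closure in counts, from 0 (fully open) to 255 (shut). A call has 1 to 5 rows; each row is the pose to reach, as a shift and turn from the pose measured when the call began; what a row does not reach only later rows make up. A row lasts 1/8 s, in which the tool goes at most 62.5 mm and 10.7 degrees, less where a joint would pass 70% of its speed; a pose out of reach is approached as far as the arm can. A call with a gripper value outside its range is refused whole. The fingers move at their own pace and stop on an object; "newtons" is the grip in N (left out, the last holds). Time passes only in rows, so rows that repeat a pose let the fingers close. It gives the time, the measured TCP pose, the force and the opening at its end, in the units of the state.
- env.get_state(): the state, without advancing time (a new reading comes with each control period).
- env.read_camera(name): name is "scene" or "top"; returns a dict with "frame" (384x512x3 uint8, red, green, blue), "vertical_fov" (degrees; the focal length in pixels is half the picture's height over the tangent of half this angle, whatever the lens; pixels are square), "cx", "cy" (the principal point, pixels), "camera_from_world" (4x4, takes a point from world to camera coordinates). Camera axes: x right, y down, z forward; pixel columns grow to the right and rows downward; lengths in m; the calibration is good to about 2 mm. A picture is of the moment at which its call begins. There is no depth.
- env.hand_in(): hands the job in, once; it reports no verdict.
The state is a dict: "clock": time; "joint_pos": joint angles; "qvel": joint speeds; "tau": joint torques, N m; "tcp_pos": TCP position; "orientation": TCP orientation; "wrist_force": force on the tool from outside, world axes, zero at the start; "ft_torque": the same for the moment, N m; "finger_gap": finger opening in m.
Only numpy, scipy, OpenCV 4.12 (cv2) and the standard library are available. Lean on these libraries where they do the work, as an engineer would, in place of code of your own. Each camera call takes 0.05 s, during which the arm holds its last target.

### The job

Only one of the four identical flaps of the desk power box covers an outlet; the other three are blanked underneath. Press lightly on the ribbed rear part of the flaps to find the one that rocks, press it down so that its front edge comes up, then push that edge back until the flap stands fully open and leave it standing, so that the engraver can be plugged in. Use the fingertips only: do not force the flaps that stay firm, and leave the ink pot, round box, pen and eraser where they are.

Things in the scene. Friction and masses are not known exactly. Their poses are not given: they have to be found in the camera images.
- power_box: Low grey power box, fixed on the desk, 124 (x) x 308 (y) x 58 mm high; origin at the centre of its underside, x to its rear, y to its left along its length, z up. Four identical flaps lie flush in its top, centred at y = +108, +36, -36, -108 mm. A blanking block fills three bays below; the fourth (any of them, not to be seen from outside) holds an outlet, 18 mm below the flap in front, 38 mm behind the pin.
- flap_1 (a joint): Angle of the leftmost (+y end) flap, rad: 0 shut and flush; grows as the rear goes down and the front edge rises; 1.66 is the stop, just past upright. A blanked flap gives at most about 0.05; the free one turns under about 3 N at the ribs and its friction hinge stays at any angle.
- press_1 (a point): Where to press the leftmost (+y end) flap: on its upper face among the fine ribs, 20 mm behind the hinge pin, 16 mm in front of the rear edge. The flap is an aluminium see-saw plate 98 (x) x 65 (y) x 4 mm; its pin runs along y at x = +13 mm, z = 56 mm of the box, with 62 mm of flap in front and 36 mm behind.
- lip_1 (a point): Middle of the front edge of the leftmost (+y end) flap, 62 mm in front of the pin, mid-thickness. It rises and swings back as the flap opens.
- flap_2 (a joint): Angle of the second from the left flap, rad: 0 shut and flush; grows as the rear goes down and the front edge rises; 1.66 is the stop, just past upright. A blanked flap gives at most about 0.05; the free one turns under about 3 N at the ribs and its friction hinge stays at any angle.
- press_2 (a point): Where to press the second from the left flap: on its upper face among the fine ribs, 20 mm behind the hinge pin, 16 mm in front of the rear edge. The flap is an aluminium see-saw plate 98 (x) x 65 (y) x 4 mm; its pin runs along y at x = +13 mm, z = 56 mm of the box, with 62 mm of flap in front and 36 mm behind.
- lip_2 (a point): Middle of the front edge of the second from the left flap, 62 mm in front of the pin, mid-thickness. It rises and swings back as the flap opens.
- flap_3 (a joint): Angle of the third from the left flap, rad: 0 shut and flush; grows as the rear goes down and the front edge rises; 1.66 is the stop, just past upright. A blanked flap gives at most about 0.05; the free one turns under about 3 N at the ribs and its friction hinge stays at any angle.
- press_3 (a point): Where to press the third from the left flap: on its upper face among the fine ribs, 20 mm behind the hinge pin, 16 mm in front of the rear edge. The flap is an aluminium see-saw plate 98 (x) x 65 (y) x 4 mm; its pin runs along y at x = +13 mm, z = 56 mm of the box, with 62 mm of flap in front and 36 mm behind.
- lip_3 (a point): Middle of the front edge of the third from the left flap, 62 mm in front of the pin, mid-thickness. It rises and swings back as the flap opens.
- flap_4 (a joint): Angle of the rightmost (-y end) flap, rad: 0 shut and flush; grows as the rear goes down and the front edge rises; 1.66 is the stop, just past upright. A blanked flap gives at most about 0.05; the free one turns under about 3 N at the ribs and its friction hinge stays at any angle.
- press_4 (a point): Where to press the rightmost (-y end) flap: on its upper face among the fine ribs, 20 mm behind the hinge pin, 16 mm in front of the rear edge. The flap is an aluminium see-saw plate 98 (x) x 65 (y) x 4 mm; its pin runs along y at x = +13 mm, z = 56 mm of the box, with 62 mm of flap in front and 36 mm behind.
- lip_4 (a point): Middle of the front edge of the rightmost (-y end) flap, 62 mm in front of the pin, mid-thickness. It rises and swings back as the flap opens.
- ink_pot: Small glass inkwell with a gilt domed lid, 47 x 47 x 48 mm high, stands off the box's right end. Origin at the centre of its underside. Bystander.
- round_box: Round pale lidded box, 71 mm across, 30 mm high, off the box's left end. Origin at the centre of its underside. Bystander.
- dip_pen: Slim dip pen, 164 mm long, 9 mm thick, lying in front of the box. Origin at its middle on the desk. Bystander.
- eraser: Small eraser, 34 x 12 x 10 mm, lying behind the box. Origin at the centre of its underside. Bystander.

How it is judged:
By the outcome, as a careful person would: the job done as asked, in the order asked, and still so for the second after the job is handed in, with the robot touching nothing.
It also fails if it takes over 51 s, if anything falls off the work surface, if the arm or the gripper's body presses on something with over 40 N, if the wrist force passes 120 N, or if a joint passes its speed limit or range.

## Working session

There is one attempt and no reset: what is moved stays moved. The work goes in short steps, Python scripts to look and compute and a tool call to move; the robot and the scene stay as the last step left them, time stands still between calls to the robot, and variables do not carry over. Pictures are saved under pics/ and viewed, and the job is handed in when it is done.

Besides the shell and the picture viewer there is one more tool, called after "Call:" as name(argument=value, ...), one argument or row to a line, values as JSON. step_arm: Moves the arm, as the interface text tells. Its arguments: {"type":"object","properties":{"series":{"type":"array"},"newtons":{"type":"number"}},"required":["series"]}

```bash
mkdir -p pics; ls
python3 - <<'E'
from workcell import env
import cv2,json,numpy as np
s=env.get_state()
for k,v in s.items(): print(k,np.round(v,4))
for n in ("scene","top"):
    c=env.read_camera(n); cv2.imwrite(f"pics/{n}0.png",c["frame"][:,:,::-1])
    print(n,c["vertical_fov"],c["cx"],c["cy"]); print(np.round(c["camera_from_world"],4).tolist())
E
```

```text
pics
clock 0.0
joint_pos [1.1224 0.314  0.045  1.3036 0.     1.4312]
qvel [-0.001  -0.0001 -0.0006  0.0002  0.0004 -0.0016]
tau [-1.60000e-03 -4.80629e+01  2.98531e+01  1.92000e-02 -3.00000e-04
 -0.00000e+00]
tcp_pos [0.1745 0.5473 0.2304]
orientation [-3.000e-04  1.538e-01  9.881e-01 -9.000e-04]
wrist_force [ 0.2688 -0.2417 -1.1452]
ft_torque [0.0008 0.0301 0.0253]
finger_gap 0.0855
scene 52.95991371675393 258.6546592767014 192.84953999384038
[[0.5735, -0.8189, 0.0234, -0.2392], [-0.4785, -0.3581, -0.8017, 0.3078], [0.6649, 0.4486, -0.5972, 0.6394], [0.0, 0.0, 0.0, 1.0]]
top 42.40483105811866 257.0387112420146 189.35953030143108
[[0.0587, -0.9983, 0.0024, 0.0163], [-0.977, -0.058, -0.2051, 0.5115], [0.2049, 0.0097, -0.9787, 0.9686], [0.0, 0.0, 0.0, 1.0]]
```

View pics/scene0.png

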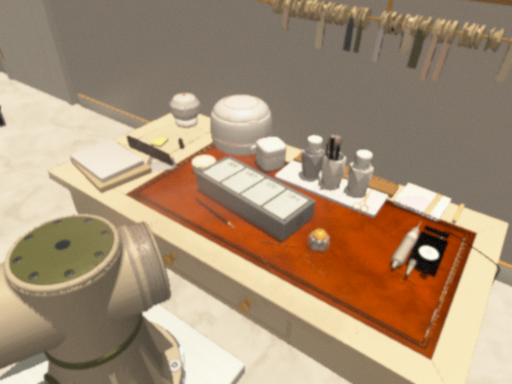

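View pics/top0.png

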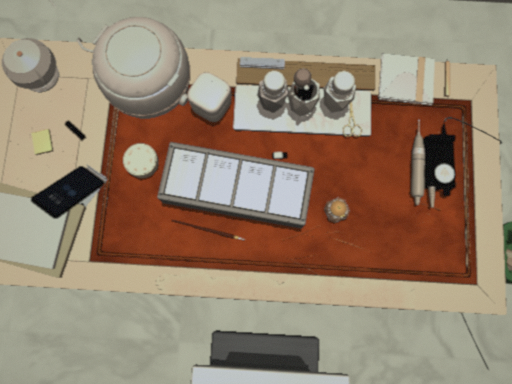

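```bash
cat > h.py <<'E'
from workcell import env
import cv2,numpy as np
def cam(n):
    c=env.read_camera(n); h=c["frame"].shape[0]
    c["f"]=h/2/np.tan(np.radians(c["vertical_fov"]/2)); return c
def ray(c,u,v,z):
    T=np.array(c["camera_from_world"]);R=T[:3,:3];o=-R.T@T[:3,3]
    d=R.T@np.array([(u-c["cx"])/c["f"],(v-c["cy"])/c["f"],1]); return o+d*(z-o[2])/d[2]
def proj(c,p):
    T=np.array(c["camera_from_world"]);q=T[:3,:3]@np.array(p)+T[:3,3]
    return np.array([c["cx"]+c["f"]*q[0]/q[2],c["cy"]+c["f"]*q[1]/q[2]])
def crop(c,n,u0,v0,u1,v1,k):
    im=c["frame"][v0:v1,u0:u1,::-1]; cv2.imwrite(n,cv2.resize(im,None,fx=k,fy=k,interpolation=cv2.INTER_CUBIC))
E
python3 - <<'E'
from h import *
c=cam("top"); crop(c,"pics/t1.png",120,100,360,260,3)
f=c["frame"].astype(int)
m=((f.min(2)>185)).astype(np.uint8)
m[:, :150]=0;m[:,330:]=0;m[:140]=0;m[240:]=0
n,l,st,ce=cv2.connectedComponentsWithStats(m,connectivity=4)
for i in range(1,n):
    if st[i,4]>200:
        cn,_=cv2.findContours((l==i).astype(np.uint8),0,1); r=cv2.minAreaRect(cn[0]); 
        print(st[i],ce[i],r, np.round(ray(c,*ce[i],.058),4))
        print(np.round([ray(c,*p,.058)[:2] for p in cv2.boxPoints(r)],4).tolist())
c=cam("scene"); crop(c,"pics/s1.png",170,130,350,260,4)
E
```

```text
[ 166  150   38   48 1236] [184.36084142 174.06472492] ((184.50885009765625, 173.173828125), (29.398588180541992, 44.937400817871094), 12.33908748626709) [0.5319 0.1982 0.058 ]
[[0.492, 0.2337], [0.5864, 0.2227], [0.5764, 0.1618], [0.4824, 0.1738]]
[ 200  156   38   48 1244] [218.52090032 180.3585209 ] ((218.63461303710938, 179.32691955566406), (29.61353302001953, 44.714473724365234), 11.309932708740234) [0.5228 0.1267 0.058 ]
[[0.4829, 0.1623], [0.5767, 0.1517], [0.5678, 0.0905], [0.4744, 0.1021]]
[ 235  162   37   48 1262] [252.84469097 186.42789223] ((252.92233276367188, 185.53282165527344), (29.7976016998291, 44.766571044921875), 10.784297943115234) [0.5142 0.0553 0.058 ]
[[0.4738, 0.0912], [0.5674, 0.0801], [0.5591, 0.0188], [0.4658, 0.0309]]
[ 269  168   37   49 1260] [287.18253968 192.79206349] ((287.5320129394531, 191.82400512695312), (29.96331024169922, 44.72135925292969), 10.304845809936523) [ 0.5051 -0.0158  0.058 ]
[[0.4648, 0.0198], [0.558, 0.0082], [0.5502, -0.0532], [0.4573, -0.0405]]
```

View pics/t1.png

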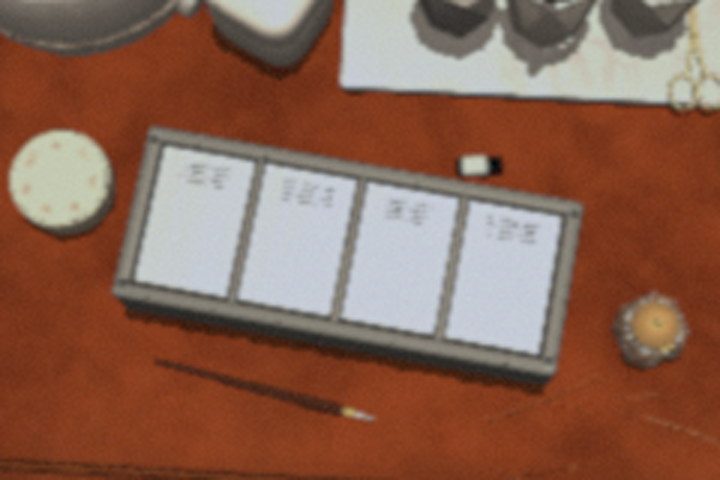

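View pics/s1.png

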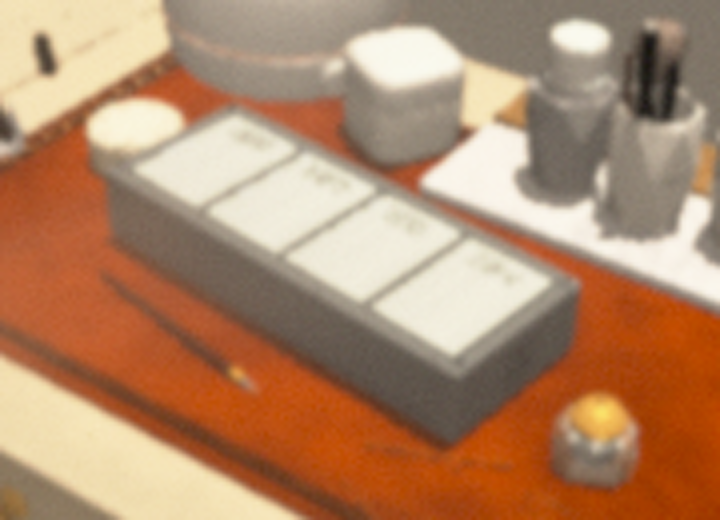

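The top view shows the box with flap centroids at px (184,174), (219,180), (253,186) and (287,193), ribbed at the rear. Ray-cast on z=58 mm, the flaps are spaced 216 mm end to end, as given. Box yaw is about -0.125 rad, and the press points are at about (.567,.194), (.558,.1225), (.549,.051) and (.540,-.0205). I'll move over flap 1 first.

Call:
step_arm(
  series=[
    [[6,-5.4,0],0.1,255],
    [[12,-10.8,0],0.184,255],
    [[18,-16.2,0],0.184,255],
    [[24,-21.6,0],0.184,255],
    [[30,-27,0],0.184,255],
  ],
  newtons=40,
)

```text
clock: 0.82
tcp_pos: [0.4081, 0.337, 0.2308]
orientation: [0.0, 0.062, 0.998, -0.0]
wrist_force: [-0.4, 1.6, 0.3]
finger_gap: 0.0002
```

Call:
step_arm(
  series=[
    [[5.3,-4.8,0],0,255],
    [[10.6,-9.5,0],0,255],
    [[15.9,-14.3,-3],0,255],
    [[15.9,-14.3,-9],0,255],
    [[15.9,-14.3,-14.5],0,255],
  ],
)

```text
clock: 1.45
tcp_pos: [0.5692, 0.1926, 0.0909]
orientation: [0.002, 0.064, 0.998, -0.0]
wrist_force: [0.7, 0.2, -0.7]
finger_gap: -0.0002
```

Call:
step_arm(
  series=[
    [[0,0,0],0,255],
    [[0,0,0],0,255],
  ],
)

```text
clock: 1.7
tcp_pos: [0.5701, 0.193, 0.0926]
orientation: [0.002, 0.064, 0.998, 0.0]
wrist_force: [0.2, 0.6, 1.0]
finger_gap: 0.0001
```

Run:
```python
from h import *
s=env.get_state(); print(s["clock"],np.round(s["tcp_pos"],4),s["orientation"],s["wrist_force"])
c=cam("top"); crop(c,"pics/t2.png",120,100,360,260,3); print(proj(c,s["tcp_pos"]))
c=cam("scene"); crop(c,"pics/s2.png",170,90,350,240,4); print(proj(c,s["tcp_pos"]))
```

```text
1.7 [0.5701 0.193  0.0926] [2.34420526e-03 6.37510439e-02 9.97963070e-01 1.42038136e-04] [0.21382531 0.64545249 0.97326949]
[186.15840887 151.7716922 ]
[233.61243436 153.05171939]
```

View pics/t2.png

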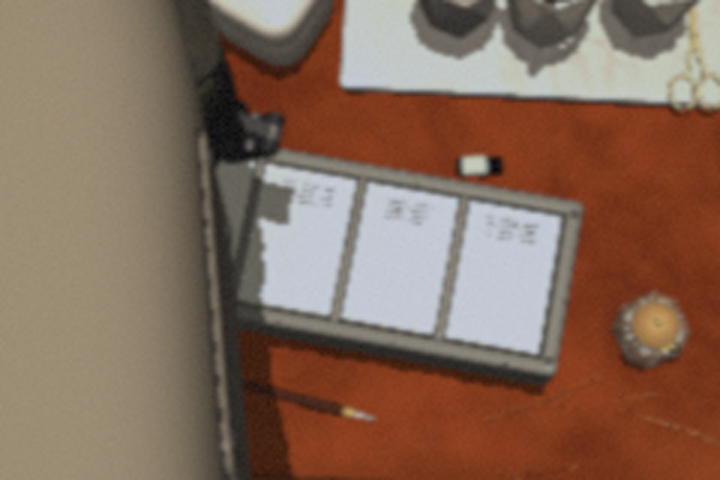

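View pics/s2.png

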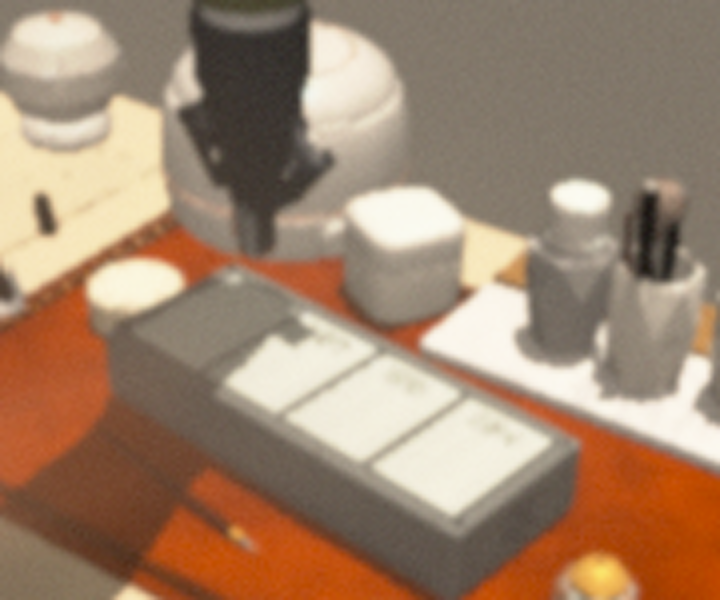

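Scene view: closed fingertips at px (234,153), agreeing with the projected TCP. They sit over the rear of flap 1. Now descending gently.

Call:
step_arm(
  series=[
    [[-0.3,0.1,-1.5],0,255],
    [[-0.3,0.1,-2.6],0,255],
    [[-0.3,0.1,-2.8],0,255],
    [[-0.3,0.1,-2.8],0,255],
  ],
)

```text
clock: 2.3
tcp_pos: [0.5679, 0.1946, 0.0659]
orientation: [0.004, 0.063, 0.998, 0.001]
wrist_force: [-0.2, -1.3, 0.4]
finger_gap: -0.0001
```

Call:
step_arm(
  series=[
    [[0,0,-0.1],0,255],
    [[0,0,-0.2],0,255],
    [[0,0,-0.3],0,255],
    [[0,0,-0.3],0,255],
  ],
)

```text
clock: 2.8
tcp_pos: [0.5679, 0.1946, 0.0628]
orientation: [0.004, 0.063, 0.998, 0.001]
wrist_force: [0.4, -0.0, -0.6]
finger_gap: -0.0001
```

Call:
step_arm(
  series=[
    [[0,0,-0.1],0,255],
    [[0,0,-0.2],0,255],
    [[0,0,-0.3],0,255],
    [[0,0,-0.3],0,255],
  ],
)

```text
clock: 3.3
tcp_pos: [0.5678, 0.1946, 0.0597]
orientation: [0.004, 0.063, 0.998, 0.0]
wrist_force: [0.0, 0.5, -0.3]
finger_gap: 0.0
```

Call:
step_arm(
  series=[
    [[0,0,-0.1],0,255],
    [[0,0,-0.1],0,255],
  ],
)

```text
clock: 3.55
tcp_pos: [0.5677, 0.1946, 0.0585]
orientation: [0.003, 0.063, 0.998, 0.0]
wrist_force: [-0.8, 0.7, -0.2]
finger_gap: 0.0
```

Call:
step_arm(
  series=[
    [[0,0,-0.1],0,255],
    [[0,0,-0.1],0,255],
  ],
)

```text
clock: 3.8
tcp_pos: [0.5678, 0.1946, 0.0578]
orientation: [0.004, 0.063, 0.998, 0.0]
wrist_force: [0.5, 0.1, 1.2]
finger_gap: 0.0002
```

Call:
step_arm(
  series=[
    [[0,0,-0.05],0,255],
    [[0,0,-0.05],0,255],
  ],
)

```text
clock: 4.05
tcp_pos: [0.5679, 0.1946, 0.0577]
orientation: [0.004, 0.063, 0.998, 0.001]
wrist_force: [-0.8, -0.1, 5.4]
finger_gap: -0.0002
```

Call:
step_arm(
  series=[
    [[0,0,-0.05],0,255],
    [[0,0,-0.05],0,255],
  ],
)

```text
clock: 4.3
tcp_pos: [0.5679, 0.1946, 0.0577]
orientation: [0.004, 0.063, 0.998, 0.001]
wrist_force: [-1.9, -0.6, 5.6]
finger_gap: -0.0
```

Call:
step_arm(
  series=[
    [[0,0,-0.1],0,255],
    [[0,0,-0.1],0,255],
  ],
)

```text
clock: 4.55
tcp_pos: [0.5679, 0.1946, 0.0576]
orientation: [0.004, 0.063, 0.998, 0.001]
wrist_force: [-3.1, -0.5, 8.7]
finger_gap: -0.0003
```

Flap 1 holds firm: 0.1 mm of give at 8.7 N. On to flap 2.

Call:
step_arm(
  series=[
    [[0,0,1.2],0,255],
    [[-0.45,-3.6,1.2],0,255],
    [[-0.9,-7.15,1.2],0,255],
    [[-0.9,-7.15,0.5],0,255],
    [[-0.9,-7.15,0.3],0,255],
  ],
)

```text
clock: 5.18
tcp_pos: [0.5588, 0.1233, 0.0603]
orientation: [0.004, 0.064, 0.998, 0.001]
wrist_force: [-0.6, 0.4, 0.9]
finger_gap: -0.0007
```

Call:
step_arm(
  series=[
    [[0,0,-0.1],0,255],
    [[0,0,-0.1],0,255],
  ],
)

```text
clock: 5.42
tcp_pos: [0.5588, 0.1241, 0.0591]
orientation: [0.004, 0.063, 0.998, 0.001]
wrist_force: [-0.3, 0.2, -0.1]
finger_gap: -0.0001
```

Call:
step_arm(
  series=[
    [[0,0,-0.1],0,255],
    [[0,0,-0.15],0,255],
    [[0,0,-0.15],0,255],
  ],
)

```text
clock: 5.8
tcp_pos: [0.5591, 0.1244, 0.0579]
orientation: [0.004, 0.063, 0.998, 0.001]
wrist_force: [1.3, 0.5, 1.5]
finger_gap: 0.0001
```

Call:
step_arm(
  series=[
    [[0,0,-0.05],0,255],
    [[0,0,-0.05],0,255],
  ],
)

```text
clock: 6.05
tcp_pos: [0.5591, 0.1244, 0.0575]
orientation: [0.004, 0.063, 0.998, 0.001]
wrist_force: [0.0, 0.6, 1.7]
finger_gap: 0.0001
```

Call:
step_arm(
  series=[
    [[0,0,-0.1],0,255],
    [[0,0,-0.1],0,255],
  ],
)

```text
clock: 6.3
tcp_pos: [0.5592, 0.1244, 0.0565]
orientation: [0.004, 0.063, 0.998, 0.001]
wrist_force: [-0.3, 1.4, 2.3]
finger_gap: -0.0002
```

Call:
step_arm(
  series=[
    [[0,0,-0.1],0,255],
    [[0,0,-0.1],0,255],
  ],
)

```text
clock: 6.55
tcp_pos: [0.5592, 0.1244, 0.0553]
orientation: [0.004, 0.063, 0.998, 0.001]
wrist_force: [-0.6, 0.9, 2.4]
finger_gap: 0.0001
```

Call:
step_arm(
  series=[
    [[0,0,-0.1],0,255],
    [[0,0,-0.1],0,255],
  ],
)

```text
clock: 6.8
tcp_pos: [0.5591, 0.1244, 0.0542]
orientation: [0.004, 0.063, 0.998, 0.001]
wrist_force: [-0.9, 1.0, 1.6]
finger_gap: -0.0001
```

Flap 2 rocks (over 3 mm down at ~2 N). Pressing on in steps.

Call:
step_arm(
  series=[
    [[0,0,-0.2],0,255],
    [[0,0,-0.4],0,255],
    [[0,0,-0.6],0,255],
    [[0,0,-0.6],0,255],
  ],
)

```text
clock: 7.3
tcp_pos: [0.5591, 0.1243, 0.0479]
orientation: [0.004, 0.063, 0.998, 0.001]
wrist_force: [1.0, -0.4, 0.1]
finger_gap: -0.0003
```

Run:
```python
from h import *
c=cam("top"); crop(c,"pics/t3.png",120,100,360,260,3)
c=cam("scene"); crop(c,"pics/s3.png",170,110,350,260,4)
```

```text
(no output)
```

View pics/s3.png

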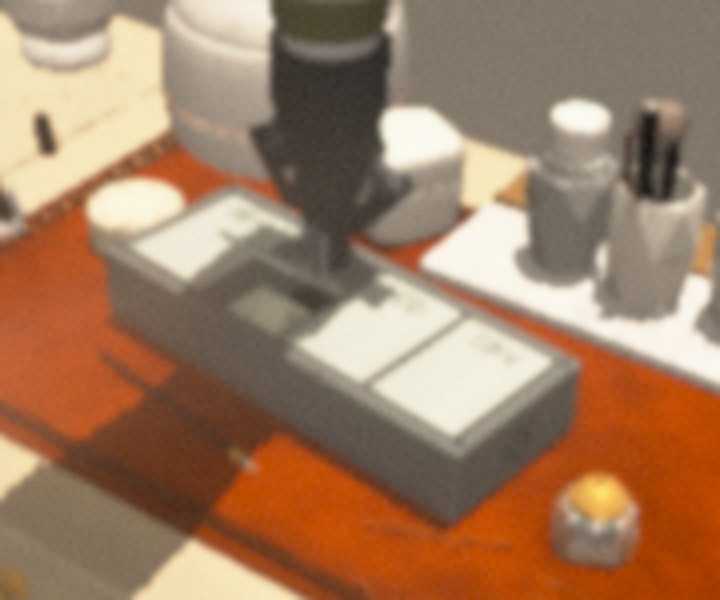

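View pics/t3.png

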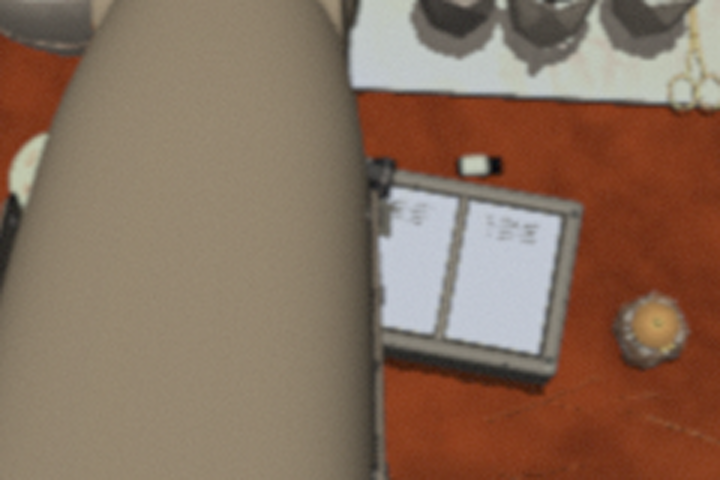

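Run:
```python
from h import *
s=env.get_state();print(s["wrist_force"])
c=cam("scene"); f=c["frame"][150:225,200:300,::-1]
f=cv2.convertScaleAbs(cv2.resize(f,None,fx=7,fy=7,interpolation=cv2.INTER_CUBIC),alpha=2.0,beta=-20)
# overlay predicted lip for angles
ex=np.array([.9922,-.1243,0]);ey=np.array([.1243,.9922,0]);ez=np.array([0,0,1.])
ctr=np.array([.5254,.1266,0])
for th,col in((.4,(255,0,0)),(.6,(0,255,0)),(.83,(0,0,255))):
    pin=ctr+.013*ex+.056*ez
    l=pin+(-ex*np.cos(th)+ez*np.sin(th))*.062
    a,b=[(proj(c,l+ey*q)-[200,150])*7 for q in(-.0325,.0325)]
    cv2.line(f,tuple(map(int,a)),tuple(map(int,b)),col,1)
cv2.imwrite("pics/s4.png",f)
```

```text
[-0.3236441   0.11418637  0.86023623]
```

View pics/s4.png

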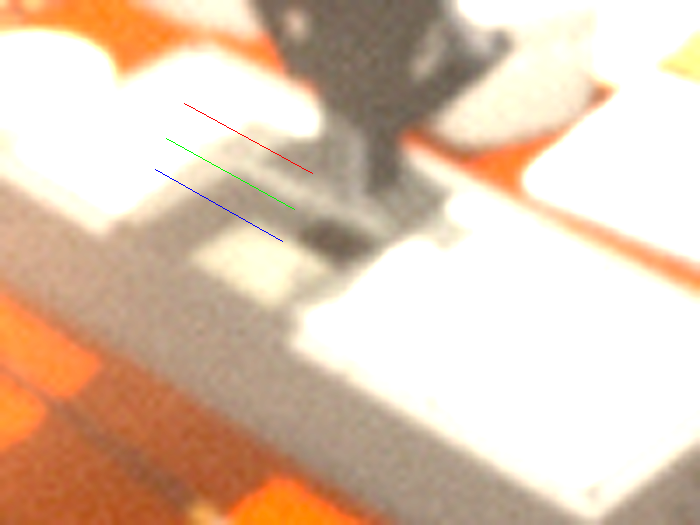

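Run:
```python
from h import *
c=cam("scene"); f=c["frame"][150:225,200:300,::-1]
f=cv2.resize(f,None,fx=7,fy=7,interpolation=cv2.INTER_CUBIC)
f=cv2.LUT(f,(255*(np.arange(256)/255.)**.6).astype(np.uint8))
ex=np.array([.9922,-.1243,0]);ey=np.array([.1243,.9922,0]);ez=np.array([0,0,1.])
ctr=np.array([.5254,.1266,0])
def L(p,q,col):
    a,b=[(proj(c,ctr+x[0]*ex+x[1]*ey+x[2]*ez)-[200,150])*7 for x in(p,q)]
    cv2.line(f,tuple(map(int,a)),tuple(map(int,b)),col,1)
for x,col in((-.049,(255,0,0)),(.013,(0,255,0)),(.049,(0,0,255)),(.062,(255,0,255))):
    L((x,-.0325,.058),(x,.0325,.058),col)
cv2.imwrite("pics/s5.png",f)
```

```text
(no output)
```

View pics/s5.png

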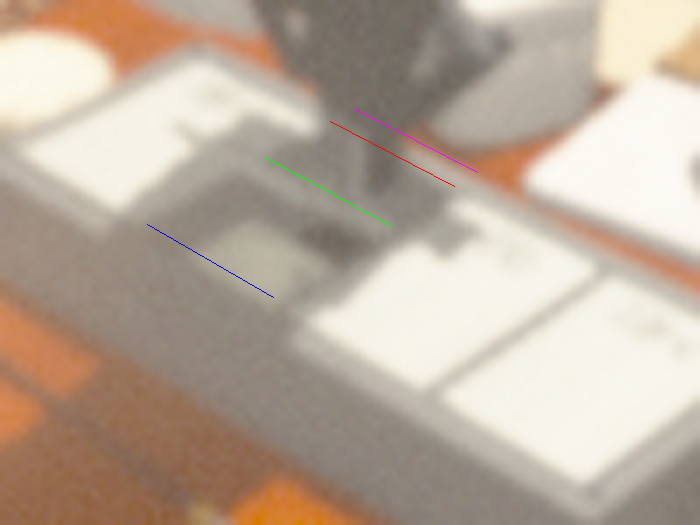

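Run:
```python
from h import *
c=cam("scene"); f=cv2.cvtColor(c["frame"],cv2.COLOR_RGB2GRAY)[155:205,215:275].astype(float)
f=np.clip((f-50)/(150-50),0,1)*255
f=cv2.resize(f.astype(np.uint8),None,fx=12,fy=12,interpolation=cv2.INTER_CUBIC)
f=cv2.cvtColor(f,cv2.COLOR_GRAY2BGR)
ex=np.array([.9922,-.1243,0]);ey=np.array([.1243,.9922,0]);ez=np.array([0,0,1.])
ctr=np.array([.5254,.1266,0])
for th,col in((.5,(255,0,0)),(.8,(0,255,0)),(1.1,(0,0,255))):
    pin=ctr+.013*ex+.056*ez
    l=pin+(-ex*np.cos(th)+ez*np.sin(th))*.062
    pts=[pin+ey*.0325,l+ey*.0325,l-ey*.0325,pin-ey*.0325]
    a=np.array([(proj(c,p)+[1,2]-[215,155])*12 for p in pts]).astype(int)
    cv2.polylines(f,[a],True,col,1)
cv2.imwrite("pics/s6.png",f)
```

```text
(no output)
```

View pics/s6.png

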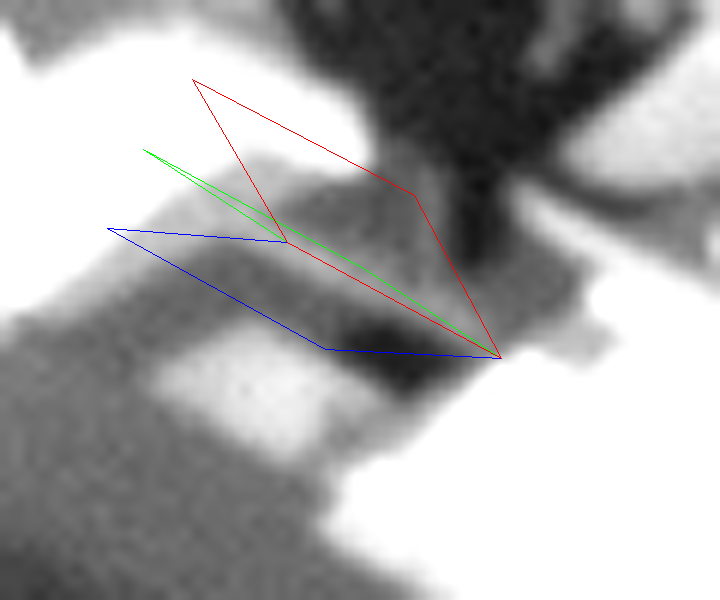

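Scene view: flap 2 is seen nearly edge-on, as a light band at crop (250,200)-(500,350). That matches an angle of about 0.8 rad, and the outlet is visible in the bay below. The lip should be at about z=100 mm. I'll lift out and go round to the front.

Call:
step_arm(
  series=[
    [[0,0,4],0,255],
    [[0,0,8.7],0,255],
    [[-4,0.4,9.2],0,255],
    [[-9,1,9.2],0,255],
    [[-9.5,1,8],0,255],
  ],
)

```text
clock: 8.18
tcp_pos: [0.461, 0.1347, 0.1284]
orientation: [0.004, 0.062, 0.998, 0.001]
wrist_force: [0.6, -0.4, -0.1]
finger_gap: -0.0001
```

Call:
step_arm(
  series=[
    [[0,0,0],0,255],
    [[0,0,0],0,255],
  ],
)

```text
clock: 8.43
tcp_pos: [0.4619, 0.1347, 0.1285]
orientation: [0.004, 0.062, 0.998, 0.001]
wrist_force: [0.6, 0.2, 0.5]
finger_gap: 0.0
```

```bash
cat > look.py <<'E'
from h import *
import sys
s=env.get_state(); t=s["tcp_pos"]; print(s["clock"],np.round(t,4),np.round(s["wrist_force"],1))
ex=np.array([.9922,-.1243,0]);ey=np.array([.1243,.9922,0]);ez=np.array([0,0,1.])
ctr=np.array([.5254,.1266,0]); d=t-ctr; print("box x,y mm",d@ex*1e3,d@ey*1e3)
n=sys.argv[1]
c=cam("top"); crop(c,f"pics/t{n}.png",120,100,360,260,3)
c=cam("scene"); f=c["frame"][120:220,190:310,::-1]
f=cv2.resize(f,None,fx=6,fy=6,interpolation=cv2.INTER_CUBIC)
f=cv2.LUT(f,(255*(np.arange(256)/255.)**.6).astype(np.uint8))
for th,col in zip(map(float,sys.argv[2:]),((255,0,0),(0,255,0),(0,0,255))):
    pin=ctr+.013*ex+.056*ez
    l=pin+(-ex*np.cos(th)+ez*np.sin(th))*.062
    pts=[pin+ey*.0325,l+ey*.0325,l-ey*.0325,pin-ey*.0325]
    a=np.array([(proj(c,p)+[1,2]-[190,120])*6 for p in pts]).astype(int)
    cv2.polylines(f,[a],True,col,1)
cv2.imwrite(f"pics/s{n}.png",f)
E
python3 look.py 7
```

```text
8.425 [0.4619 0.1347 0.1285] [0.6 0.2 0.5]
box x,y mm -64.00565933475339 0.09501002961506871
```

View pics/s7.png

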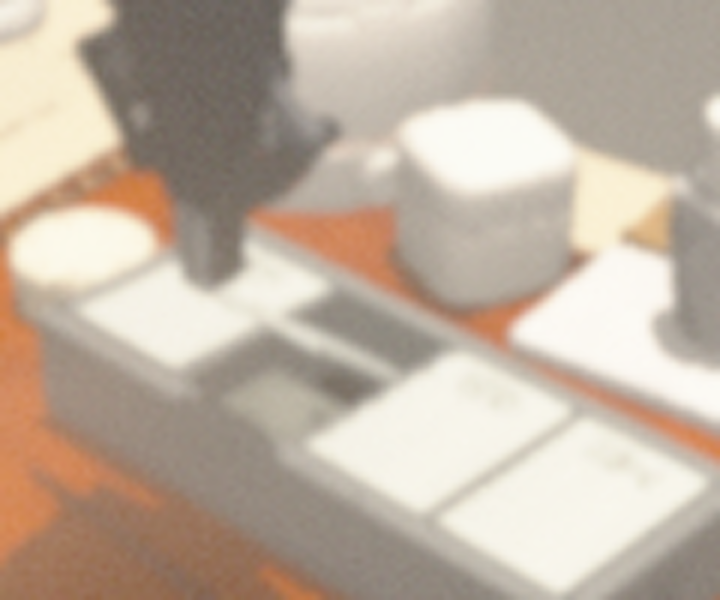

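Now the flap's light edge band (265,320)-(400,378) crosses the bay, so it is standing near 0.8 rad, with the fingers clear in front. Lowering and pushing back.

Call:
step_arm(
  series=[
    [[0,0,-2.5],0,255],
    [[0,0,-4.6],0,255],
    [[1,-0.12,-4.6],0,255],
    [[1.5,-0.19,-4.6],0,255],
    [[1.8,-0.22,-4.6],0,255],
  ],
)

```text
clock: 9.15
tcp_pos: [0.4804, 0.1324, 0.0833]
orientation: [0.004, 0.063, 0.998, 0.001]
wrist_force: [-7.3, 1.0, 5.9]
finger_gap: 0.0003
```

Call:
step_arm(
  series=[
    [[0.3,-0.04,0],0,255],
    [[0.6,-0.08,0],0,255],
    [[0.9,-0.11,0],0,255],
    [[0.9,-0.11,0],0,255],
  ],
)

```text
clock: 9.65
tcp_pos: [0.4812, 0.1323, 0.0834]
orientation: [-0.004, 0.062, 0.998, 0.002]
wrist_force: [-23.1, 2.8, 20.4]
finger_gap: 0.0002
```

Blocked: the force of 23 N back and 20 N up suggests the fingertip corner is on the end face of the lip, so the tip is too high. Backing off to look.

Call:
step_arm(
  series=[
    [[-1,0.12,0],0,255],
    [[-2.5,0.3,0],0,255],
    [[-2.5,0.3,0],0,255],
  ],
)

```text
clock: 10.02
tcp_pos: [0.4555, 0.1354, 0.0836]
orientation: [-0.003, 0.062, 0.998, 0.002]
wrist_force: [-0.3, -0.9, 1.1]
finger_gap: 0.0001
```

```bash
python3 look.py 8 0.5 0.65 0.8
```

```text
10.025 [0.4555 0.1354 0.0836] [-0.3 -0.9  1.1]
box x,y mm -70.43107908020869 0.02194147921368418
```

View pics/s8.png

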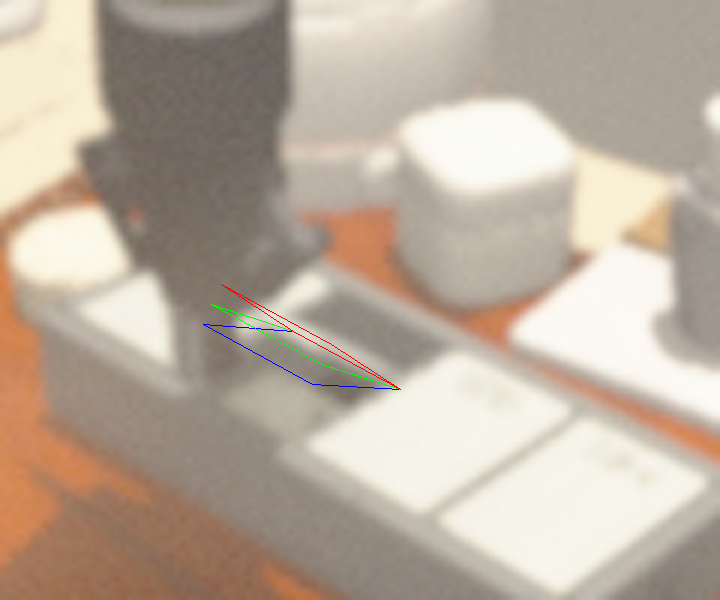

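View pics/t8.png

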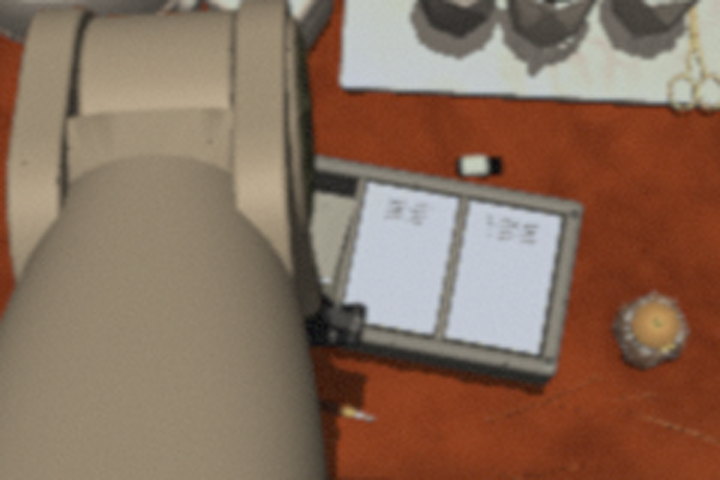

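The flap still stands at about 0.65 rad, slightly lower than before. I'll put the tip lower, 9 mm above the box top, and push again carefully.

Call:
step_arm(
  series=[
    [[0,0,-0.8],0,255],
    [[0,0,-1.65],0,255],
    [[1,-0.12,-1.65],0,255],
    [[2,-0.25,-1.65],0,255],
    [[2.4,-0.3,-1.65],0,255],
  ],
)

```text
clock: 10.75
tcp_pos: [0.4806, 0.1323, 0.0673]
orientation: [-0.004, 0.062, 0.998, 0.002]
wrist_force: [-9.9, 2.0, 7.9]
finger_gap: -0.0003
```

Call:
step_arm(
  series=[
    [[0.2,-0.03,0],0,255],
    [[0.4,-0.05,0],0,255],
    [[0.4,-0.05,0],0,255],
  ],
)

```text
clock: 11.12
tcp_pos: [0.4804, 0.1323, 0.0672]
orientation: [-0.008, 0.061, 0.998, 0.002]
wrist_force: [-12.6, 2.5, 10.5]
finger_gap: 0.0002
```

The tip is blocked at the same x whatever its height, with a force ratio near 0.85. So it is friction at the lip: tan θ is below μ and the push jams. I'll move the fingertip along the lip's arc instead, up as well as back, so that friction helps.

Call:
step_arm(
  series=[
    [[0,0,0.2],0,255],
    [[0.3,-0.04,0.5],0,255],
    [[0.6,-0.08,0.75],0,255],
    [[0.9,-0.11,0.95],0,255],
    [[0.9,-0.11,0.95],0,255],
  ],
)

```text
clock: 11.75
tcp_pos: [0.4908, 0.1311, 0.0769]
orientation: [-0.007, 0.062, 0.998, 0.002]
wrist_force: [0.4, 0.4, 0.2]
finger_gap: 0.0001
```

Call:
step_arm(
  series=[
    [[0.3,-0.04,0.3],0,255],
    [[0.6,-0.08,0.55],0,255],
    [[0.9,-0.11,0.7],0,255],
    [[1.2,-0.15,0.85],0,255],
    [[1.2,-0.15,0.85],0,255],
  ],
)

```text
clock: 12.38
tcp_pos: [0.5033, 0.1295, 0.0856]
orientation: [-0.007, 0.062, 0.998, 0.002]
wrist_force: [-0.2, -0.0, -0.1]
finger_gap: -0.0002
```

```bash
python3 look.py 9 0.9 1.1 1.3
```

```text
12.375 [0.5033 0.1295 0.0856] [-0.2 -0.  -0.1]
box x,y mm -22.300128660410074 0.1587923859490666
```

View pics/s9.png

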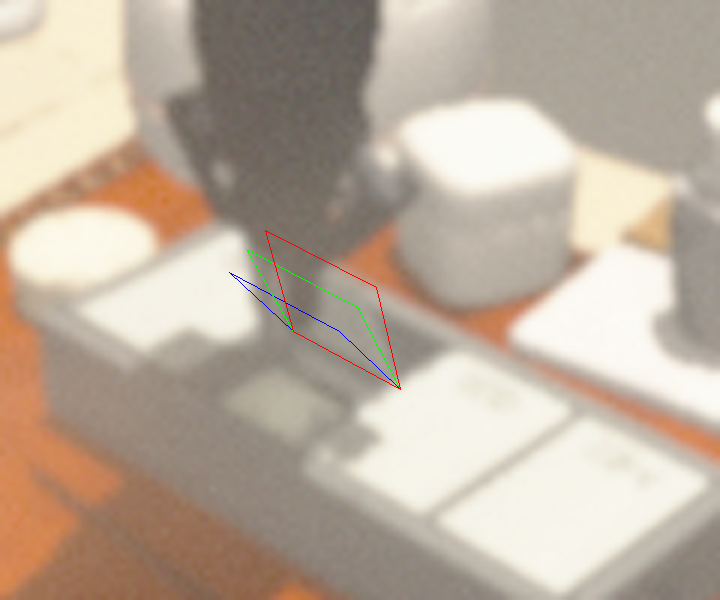

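The lit underside of the flap shows at (345,320), which fits about 1.1 rad. Continuing back.

Call:
step_arm(
  series=[
    [[0.4,-0.05,0.1],0,255],
    [[0.8,-0.1,0.2],0,255],
    [[1.2,-0.15,0.3],0,255],
    [[1.6,-0.2,0.4],0,255],
    [[1.6,-0.2,0.4],0,255],
  ],
)

```text
clock: 13.1
tcp_pos: [0.5195, 0.1275, 0.0895]
orientation: [-0.007, 0.062, 0.998, 0.002]
wrist_force: [-1.2, -0.2, -0.1]
finger_gap: 0.0001
```

Call:
step_arm(
  series=[
    [[0.2,-0.02,0],0,255],
    [[0.4,-0.05,0],0,255],
    [[0.5,-0.06,0],0,255],
    [[0.5,-0.06,0],0,255],
  ],
)

```text
clock: 13.6
tcp_pos: [0.5246, 0.1269, 0.0895]
orientation: [-0.007, 0.062, 0.998, 0.002]
wrist_force: [-0.4, 0.7, 0.5]
finger_gap: 0.0002
```

```bash
python3 look.py 10 1.4 1.57 1.66
```

```text
13.6 [0.5246 0.1269 0.0895] [-0.4  0.7  0.5]
box x,y mm -0.8455308755313586 0.1971133809593358
```

View pics/s10.png

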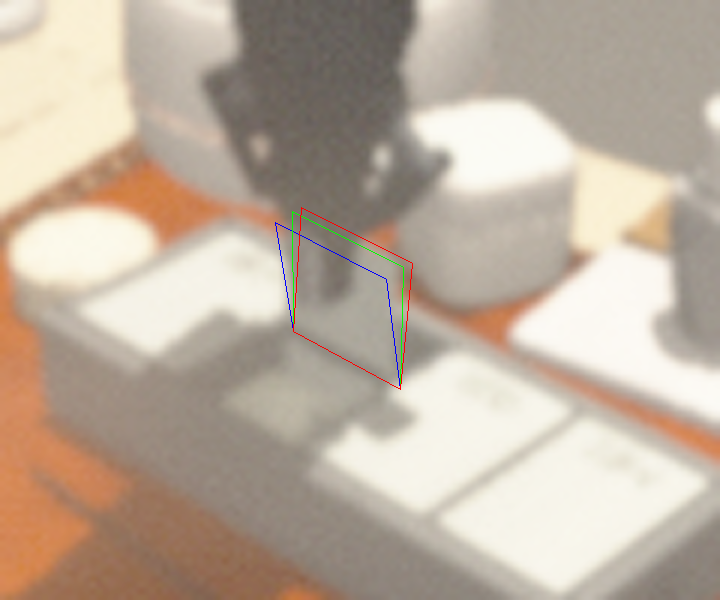

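Flap is near upright (right edge close to (395,285)-(400,389), about 1.45–1.55 rad). I'll continue to the stop in small steps.

Call:
step_arm(
  series=[
    [[0.15,-0.02,0],0,255],
    [[0.3,-0.04,0],0,255],
    [[0.3,-0.04,0],0,255],
  ],
)

```text
clock: 14.08
tcp_pos: [0.5277, 0.1265, 0.0895]
orientation: [-0.007, 0.062, 0.998, 0.002]
wrist_force: [-0.5, 1.2, -0.2]
finger_gap: -0.0
```

Call:
step_arm(
  series=[
    [[0.1,-0.01,0],0,255],
    [[0.2,-0.02,0],0,255],
    [[0.2,-0.02,0],0,255],
  ],
)

```text
clock: 14.45
tcp_pos: [0.5289, 0.1264, 0.0894]
orientation: [-0.007, 0.062, 0.998, 0.002]
wrist_force: [-3.7, -0.6, 2.4]
finger_gap: -0.0003
```

Call:
step_arm(
  series=[
    [[0.1,-0.01,0],0,255],
    [[0.1,-0.01,0],0,255],
  ],
)

```text
clock: 14.7
tcp_pos: [0.5289, 0.1263, 0.0894]
orientation: [-0.008, 0.062, 0.998, 0.002]
wrist_force: [-5.6, 0.8, 3.5]
finger_gap: -0.0
```

Call:
step_arm(
  series=[
    [[0.15,-0.02,0],0,255],
    [[0.15,-0.02,0],0,255],
  ],
)

```text
clock: 14.95
tcp_pos: [0.529, 0.1263, 0.0894]
orientation: [-0.009, 0.061, 0.998, 0.002]
wrist_force: [-7.2, 1.5, 6.0]
finger_gap: -0.0
```

It is on the stop: no motion as the force rises to 7 N, at the predicted position. Retreating straight back, then up and aside.

Call:
step_arm(
  series=[
    [[-0.5,0.06,0],0,255],
    [[-3,0.37,0],0,255],
    [[-7,0.87,2],0,255],
    [[-8,1,8],0,255],
    [[-8,7,12],0,255],
  ],
)

```text
clock: 15.58
tcp_pos: [0.4498, 0.1871, 0.2067]
orientation: [-0.007, 0.064, 0.998, 0.002]
wrist_force: [1.5, 0.7, -0.2]
finger_gap: 0.0003
```

Call:
step_arm(
  series=[
    [[-4,4,1],0,255],
    [[-8,8,1],0,255],
    [[-10,12,1],0,255],
    [[-12,16,1],0,255],
    [[-12,16,1],0,255],
  ],
)

```text
clock: 16.2
tcp_pos: [0.329, 0.3495, 0.2169]
orientation: [-0.007, 0.062, 0.998, 0.003]
wrist_force: [0.4, -0.1, -0.0]
finger_gap: 0.0
```

```bash
python3 look.py 11; cp pics/s11.png pics/s11b.png; python3 look.py 12 1.4 1.57 1.66
```

```text
16.2 [0.329  0.3495 0.2169] [ 0.4 -0.1 -0. ]
box x,y mm -222.52439593885566 196.70739735276283
16.3 [0.33   0.3474 0.2167] [-0.3 -0.6  0.5]
box x,y mm -221.33030009698956 194.75464597033323
```

View pics/s12.png

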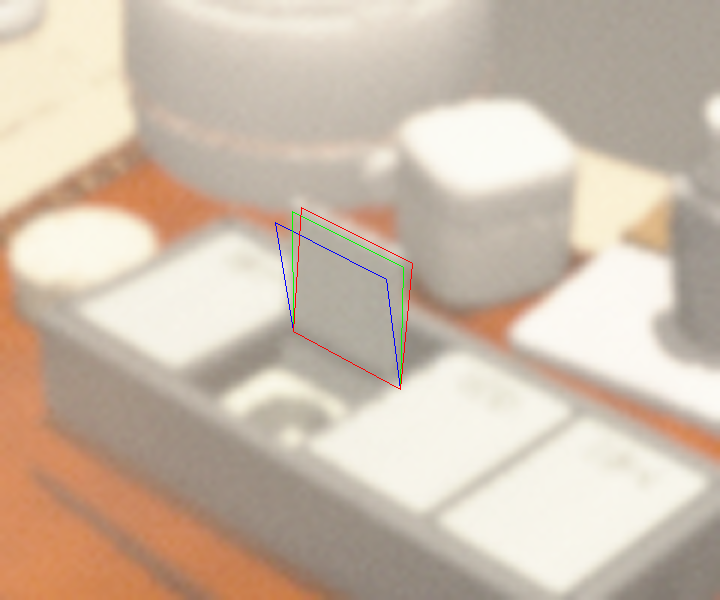

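View pics/t12.png

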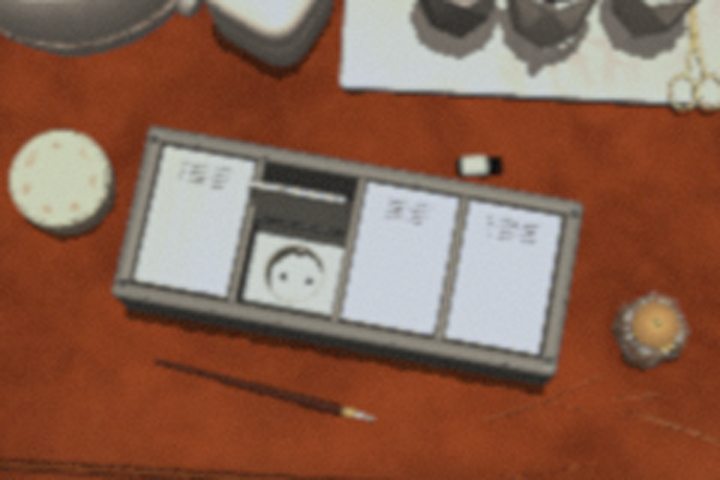

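View pics/s11.png

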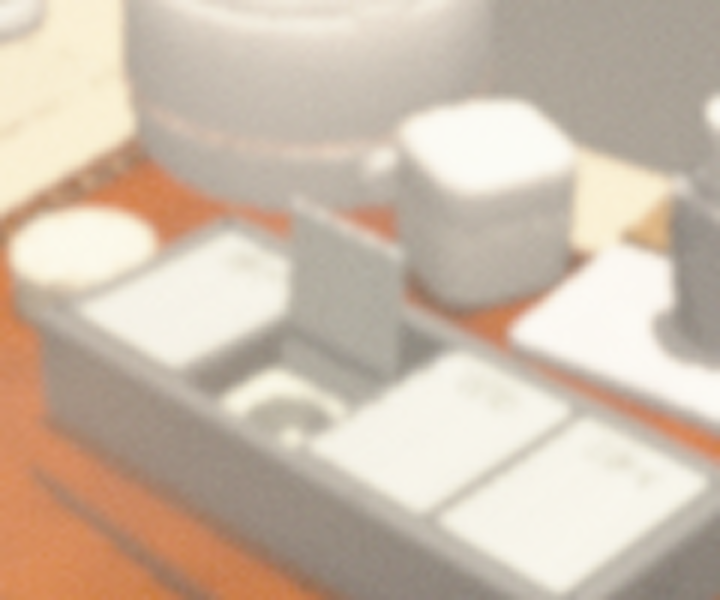

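Top view: outlet exposed, flap 2 standing with its lip a thin bar at crop (250–345, 185–200), and bystanders where they were. I'll compute the angle from the lip in the top view and compare the bystanders.

Run:
```python
from h import *
c=cam("top"); g=cv2.cvtColor(c["frame"],cv2.COLOR_RGB2GRAY)
ex=np.array([.9922,-.1243,0]);ey=np.array([.1243,.9922,0]);ez=np.array([0,0,1.])
ctr=np.array([.5254,.1266,0])
for x in (211,218,225,232):
    col=g[152:178,x].astype(int); print(x, 152+np.argmax(col[5:])+5 if 0 else col.tolist())
for th in (1.45,1.5,1.57,1.62,1.66):
    l=ctr+.013*ex+.056*ez+(-ex*np.cos(th)+ez*np.sin(th))*.062
    print(th,np.round(proj(c,l),1))
a=cv2.imread("pics/t1.png").astype(int);b=cv2.imread("pics/t12.png").astype(int)
d=(np.abs(a-b).max(2)>60).astype(np.uint8)
n,_,st,ce=cv2.connectedComponentsWithStats(d)
print([(s.tolist()) for s in st[1:] if s[4]>30])
```

```text
211 [133, 110, 70, 46, 43, 45, 43, 41, 62, 125, 170, 129, 79, 73, 73, 72, 74, 72, 74, 73, 62, 53, 58, 68, 71, 85]
218 [131, 134, 116, 81, 50, 45, 44, 44, 43, 55, 117, 174, 160, 101, 73, 74, 74, 74, 74, 73, 75, 67, 54, 59, 68, 72]
225 [112, 133, 134, 125, 92, 58, 41, 42, 46, 42, 47, 92, 153, 174, 113, 76, 76, 77, 73, 79, 73, 75, 71, 63, 68, 65]
232 [89, 113, 128, 137, 131, 101, 64, 47, 44, 45, 43, 44, 78, 129, 156, 110, 75, 72, 71, 73, 74, 72, 70, 69, 60, 52]
1.45 [217.  169.5]
1.5 [217.3 168. ]
1.57 [217.7 165.8]
1.62 [218.  164.3]
1.66 [218.3 163.1]
[[237, 163, 120, 138, 6829], [265, 245, 58, 41, 672], [280, 273, 6, 7, 32]]
```

The lip is at row 163.3, which gives about 1.65 rad (stop 1.66). Comparing the top views before and after, only flap 2's bay changed. Handing in.

```bash
python3 -c "
from workcell import env
print(env.hand_in())"
```

```text
the job is handed in; nothing more can be done
None
```

The second flap from the left covers the outlet; it now stands fully open and the job is handed in, at about 16.4 s of the 51 s allowed.

- **Finding it:** Flap 1 stayed firm, with about 0.1 mm of give at 8.7 N. Flap 2 rocked at about 2 N. I did not press flaps 3 and 4.
- **Opening it:** I pressed the rear of flap 2 down to about 0.7–0.8 rad. My first two pushes on the lip jammed by friction, the first reaching about 23 N back and 20 N up on the wrist. Moving the fingertip up along the lip's arc worked. I then pushed on to the stop, ending at about 7 N with no further motion.
- **Last checks:** After I withdrew, the top view put the lip at about 1.65 rad (stop 1.66), with the outlet exposed. The before-and-after top views differ only in flap 2's bay, so the bystanders and other flaps look unmoved. The wrist force reads about zero, so the arm is touching nothing.
- **Disagreement:** In the scene camera, points projected from the calibration landed 1–2 px (3–4 mm) off. I took the final angle from the top camera, and the scene view agreed roughly (between 1.57 and 1.66).

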